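# Clear the lowered counter into and onto the storage box

### The job

Put the steel measuring cup and the twist-cap glass jar into the open storage box, then tip its leaning lid over so that it shuts. On the shut lid, build one upright pile of all the closed tins, boxes and pots that stand about (flat metal tin, wooden tea box, round spice tin, cork-lidded pot, round salt box; one or two of them are missing), the widest base at the bottom and each narrower one centred on the next wider, and leave the mug, spatula, soap bottle and bowl where they are.

Things in the scene. Friction and masses are not known exactly. Their poses are not given: they have to be found in the camera images.
- box: Open-topped steel storage box, fixed to the counter, outside 200 (its x) by 280 (its y) by 105 mm high, walls and floor 5 mm thick. Origin at the centre of its underside; its x axis points to the hinged side, z up. Small wooden grip strip on its front (-x) wall.
- lid (a joint): Hinge of the box's plain flat wooden lid (210 from hinge to free edge, 288 wide, 8 mm thick, 0.5 kg, no handle). 0 = shut, flat on the rim, 1.57 = upright, 1.95 = its stop, where it leans back at the start, beyond the hinged side. The hinge is free with a little drag: pushed from behind past upright (below about 1.5) the lid swings shut by its own weight in about a second and stays.
- lid_hinge (a point): Middle of the lid's hinge line, on the +x rim of the box, 105 mm above the counter; the line runs along the box's y axis. Orientation is the lid's.
- lid_edge (a point): Middle of the lid's free edge, half way through its thickness, 210 mm from the hinge line; with the lid leaning open it is the top, some 300 mm above the counter.
- lid_top (a point): Middle of the lid's flat upper face, z out of that face; with the lid shut it lies 113 mm above the counter, over the middle of the box.
- cup: Stainless steel measuring cup, open, round, 50 mm high, outside diameter 52 at the bottom and 62 mm at the rim, wall 3 mm, 0.12 kg; a flat handle 12 wide and 3 mm thick runs from the rim along its own +y to 62 mm from its axis, at height 46 mm. Origin at the centre of its underside, z up.
- jar: Clear glass jar with a steel twist cap, closed, 58 mm diameter, 78 mm high, 0.22 kg. Origin at the centre of its underside, z up.
- biscuit_tin: Flat plain metal tin, 116 (its x) by 66 (its y) by 30 mm high, 0.3 kg, flat top. One of the things for the pile. Origin at the centre of its underside, z up.
- tea_box: Brown wooden tea box, closed, 90 (its x) by 56 (its y) by 42 mm high, 0.22 kg, flat top. One of the things for the pile. Origin at the centre of its underside, z up.
- spice_tin: Round steel spice tin, 54 mm diameter, 34 mm high, 0.16 kg, flat top. One of the things for the pile. Origin at the centre of its underside, z up.
- pot: Round white ceramic pot closed with a cork lid, 44 mm diameter, 50 mm high, 0.14 kg, flat top. One of the things for the pile. Origin at the centre of its underside, z up.
- salt: Round light wooden salt box, closed, 34 mm diameter, 36 mm high, 0.06 kg, flat top. One of the things for the pile. Origin at the centre of its underside, z up.
- mug: White ceramic mug, 82 mm diameter, 95 mm high, on the far left of the counter. Stays where it is.
- spatula: Green silicone spatula, 240 mm long, lying near the robot on the left. Stays where it is.
- soap: Clear soap bottle, 60 mm diameter, 170 mm high, beyond the box. Stays where it is.
- fruit_bowl: Empty blue bowl, 200 mm across, 70 mm high, on the far right. Stays where it is.

How it is judged:
On the way, in this order (a step that is already met when the one before it is completed fails the run):
1. the measuring cup and the jar are in the box and released, while the lid is open (x of cup in the frame of box between -0.097 and 0.097 m and y of cup in the frame of box between -0.137 and 0.137 m and z of cup in the frame of box between -0.005 and 0.095 m and x of jar in the frame of box between -0.097 and 0.097 m and y of jar in the frame of box between -0.137 and 0.137 m and z of jar in the frame of box between -0.005 and 0.095 m and contact force between the fingers and cup below 0.1 N and contact force between the fingers and jar below 0.1 N and value of joint lid above 0.8 rad), for 0.2 s.
2. the lid is shut with both inside (x of cup in the frame of box between -0.097 and 0.097 m and y of cup in the frame of box between -0.137 and 0.137 m and z of cup in the frame of box between -0.005 and 0.095 m and x of jar in the frame of box between -0.097 and 0.097 m and y of jar in the frame of box between -0.137 and 0.137 m and z of jar in the frame of box between -0.005 and 0.095 m and value of joint lid below 0.04 rad), for 0.2 s.
At the end, for the whole second after the job is handed in: Cup and jar in the box, lid shut (0.04 rad); every present pile item upright (0.12 rad), at rest, released, centre 15 mm inside the lid outline, in one pile: each narrower one above every wider one (6 mm slack), all centres within 20 mm of one another seen from above (all of step 2 and angle between each of biscuit_tin, tea_box, spice_tin, pot, salt's own z axis and vertical below 0.12 rad and linear speed of each of biscuit_tin, tea_box, spice_tin, pot, salt below 0.02 m/s and contact force between the fingers and biscuit_tin below 0.1 N and z of each of biscuit_tin, tea_box, spice_tin, pot, salt in the frame of lid_top above -0.005 m and x of biscuit_tin in the frame of lid_top between -0.085 and 0.085 m and y of biscuit_tin in the frame of lid_top between -0.125 and 0.125 m and horizontal distance between biscuit_tin and tea_box below 0.02 m and z of each of tea_box, spice_tin, pot, salt in the frame of biscuit_tin above 0.024 m and horizontal distance between each of biscuit_tin, tea_box and spice_tin below 0.02 m and horizontal distance between each of biscuit_tin, tea_box, spice_tin and pot below 0.02 m and horizontal distance between each of biscuit_tin, tea_box, spice_tin, pot and salt below 0.02 m and contact force between the fingers and tea_box below 0.1 N and x of tea_box in the frame of lid_top between -0.085 and 0.085 m and y of tea_box in the frame of lid_top between -0.125 and 0.125 m and z of each of spice_tin, pot, salt in the frame of tea_box above 0.036 m and contact force between the fingers and spice_tin below 0.1 N and x of spice_tin in the frame of lid_top between -0.085 and 0.085 m and y of spice_tin in the frame of lid_top between -0.125 and 0.125 m and z of each of pot, salt in the frame of spice_tin above 0.028 m and contact force between the fingers and pot below 0.1 N and x of pot in the frame of lid_top between -0.085 and 0.085 m and y of pot in the frame of lid_top between -0.125 and 0.125 m and z of salt in the frame of pot above 0.044 m and contact force between the fingers and salt below 0.1 N and x of salt in the frame of lid_top between -0.085 and 0.085 m and y of salt in the frame of lid_top between -0.125 and 0.125 m); the robot touches nothing.
It fails at once if a bystander (mug, spatula, soap bottle, bowl) is moved by more than 40 mm (distance of any of mug, spatula, soap, fruit_bowl from where it was at the start of the episode above 0.04 m).
Of biscuit_tin, tea_box, spice_tin, pot, salt only 3 to 4 are there at a start; the rules pass over those that are not, and their reading is None.
At some moment in a run one of biscuit_tin, tea_box, spice_tin, pot, salt, cup, jar may be knocked a few centimetres aside while the robot is not near it.
Once in a run the grip may slacken for a moment while it holds something.
It also fails if it takes over 200 s, if anything falls off the work surface, if the arm or the gripper's body presses on something with over 40 N, if the wrist force passes 120 N, or if a joint passes its speed limit or range.

### The arm

A 6-joint arm with a two-finger parallel gripper is mounted at the origin on the work surface. World frame = base frame: x ahead of the robot, y to its left, z up, the work surface at z = 0. Lengths are in m, angles in rad, forces in N, time in s.
With the tool pointing down it reaches from about 0.275 to 0.725 m from the base axis. Payload 5.6 kg.
Tool frame: the origin (TCP) lies at the very end of the fingers, on their centre line; the grasp point (between the pads) lies 19 mm behind it; z points along the fingers, y is the line along which they close (so a half turn about z gives the same grasp; the last joint's range is limited). The gripper opens to 85 mm and grips with 20 to 120 N. Pads are 22 mm wide; open, the fingers measure 114 mm over their backs; the gripper's body (76 mm by 85 mm) begins 54 mm behind the grasp point. The pads swing forward as they close: fully open they stand 13 mm farther back than shut.
Start: joints at [-1.045, 0.255, 0.108, 0, -1.424, -0.285], TCP at [0.131, -0.534, 0.231] pointing down, gripper open.
Joint ranges: [-2.95, 2.95], [-1.21, 1.97], [-1.09, 1.5], [-2.87, 1.71], [-2.94, -0.07], [-3.05, 3.05]. Speed limits (rad/s): [2.57, 2.57, 3.14, 3.14, 3.14, 3.14].

### API

Orientations are given as a rotation vector (axis times angle).
In Python, from rig import manip, imaging, workorder, models gives the robot as it stands. The module is installed in compiled form; this text tells all that it offers.
- The arm moves only by the tool apply_moves, never from a script. Its argument "rows" is text: rows parted by semicolons, each of 5 numbers parted by spaces: the closure, from -1 (fully open) to 1 (shut), so that 0 is half open, then the shift along the tool's x, y, z scaled (see below), then the turn about the tool's z scaled (see below). In form: hand tx ty tz yaw; .... A call has 1 to 5 rows; each row shifts and turns the commanded pose from where the row before left it, along the tool's axes as they then stand; what a row does not reach is not made up. The controller multiplies each number of a shift by 50 mm and each number of a turn by 5 degrees. A row lasts 1/8 s, in which the tool goes at most 62.5 mm and 10.7 degrees, less where a joint would pass 70% of its speed; a pose out of reach is approached as far as the arm can. A call with a number of a shift or a turn outside -1 to 1 is refused whole. A call with a gripper value outside its range is refused whole. The fingers move at their own pace and stop on an object; "newtons" is the grip in N (left out, the last holds). Time passes only in rows, so rows that do not move let the fingers close. It gives the time, the measured TCP pose, the force, the opening and the grip force at its end, in the units of the state.
- manip.sense(): the state, without advancing time (a new reading comes with each control period).
- imaging.get_image(name): name is "scene" or "top" or "wrist"; returns (picture, depth): 480x640x3 uint8, blue, green, red; 480x640 float32, m along the optical axis (not along the pixel's ray), 0 where there is no reading.
- imaging.get_calibration(name): a dict with "mtx" (3x3 intrinsics, pixels), "cam_to_world" (4x4, takes a point from camera to world coordinates); the wrist camera has in their place "mount" (4x4, takes a point from camera to tool coordinates, whose origin is the TCP and whose axes are the flange's). Camera axes: x right, y down, z forward; pixel columns grow to the right and rows downward; lengths in m; the calibration is good to about 2 mm. The wrist camera is an equidistant fisheye: a pixel r from the principal point sees the ray r / f radians off the axis. A picture is of the moment at which its call begins: read the wrist's pose just before it. get_calibration takes no time and is no camera call.
- workorder.sign_off(): hands the job in; it is judged then, once.
Trained networks look in the newest picture that a camera, given by its name, has taken for a name from the list of things; names that differ only in an ending like _2 or _b are one class to them, and where a whole thing is asked for, a point or a joint stands for the part that bears it (a point fixed in the world has none). Each returns a list of dicts, best first, with "conf" (0 to 1); they miss things now and then, are a little off and sometimes report something else, mostly with a low value. They report only what shows in the picture. A call takes as long as a camera call.
- models.recognise(camera, name): "position" ([x, y, z] in m, in the coordinates of the camera as it stood for that picture, good to about 4 mm: the middle of the surface that is visible of it).
- models.masks_of(camera, name): "region" (480x640 bool, what is visible of it).
- models.pinpoint(camera, name): "position" ([x, y, z] in m, in the coordinates of the camera as it stood for that picture, good to about 4 mm: a listed point, or the origin of a listed thing).
The state is a dict: "t": time; "qpos": joint angles; "qvel": joint speeds; "joint_efforts": joint torques, N m; "eef_pos": TCP position; "ee_rot": TCP orientation; "contact_force": force on the tool from outside, world axes, zero at the start; "moment": the same for the moment, N m; "grip_width": finger opening in m; "gripper_force": force on a finger pad.
Only numpy, scipy, OpenCV 4.12 (cv2) and the standard library are available. Lean on these libraries where they do the work, as an engineer would, in place of code of your own. Each camera call takes 0.05 s, during which the arm holds its last target. There are 200 camera calls.

## Working session

There is one attempt and no reset: what is moved stays moved. The work goes in short steps, Python scripts to look and compute and a tool call to move; the robot and the scene stay as the last step left them, time stands still between calls to the robot, and variables do not carry over. Pictures are saved under pics/ and viewed, at most 14 in all, crops included, and the job is handed in when it is done.

Besides the shell and the picture viewer there is one more tool, called by a JSON object that holds its "fn" and its "kwargs", one argument or row to a line. apply_moves: Moves the arm, as the interface text tells. Shifts and turns lie within -1 to 1; 1 stands for 50 mm of shift or 5 degrees of turn. Its arguments: {"type":"object","properties":{"rows":{"type":"string"},"newtons":{"type":"number"}},"required":["rows"]}

```bash
mkdir -p pics
cat > h.py <<'E'
import numpy as np, cv2
from scipy.spatial.transform import Rotation as R
from rig import manip, imaging, workorder, models
def T(cam):
    c=imaging.get_calibration(cam)
    if cam!='wrist': return c['mtx'],c['cam_to_world']
    s=manip.sense(); P=np.eye(4); P[:3,:3]=R.from_rotvec(s['ee_rot']).as_matrix(); P[:3,3]=s['eef_pos']
    return c['mtx'],P@c['mount']
def w(M,p): return (M@np.r_[p,1])[:3]
E
python3 - <<'E'
from h import *
s=manip.sense(); print(s)
for c in('top','scene'):
    p,d=imaging.get_image(c); cv2.imwrite(f'pics/{c}0.png',p)
    K,M=T(c); print(c,K,M.round(3))
    for n in('box','lid_hinge','lid_edge','cup','jar','biscuit_tin','tea_box','spice_tin','pot','salt','mug','spatula','soap','fruit_bowl'):
        for r in models.pinpoint(c,n)[:2]: print(n,round(r['conf'],2),w(M,r['position']).round(3))
print(imaging.get_calibration('wrist'))
E
```

```text
{'t': 0.0, 'qpos': array([-1.04542532e+00,  2.55760584e-01,  1.06997394e-01, -5.17007674e-04,
       -1.42388530e+00, -2.84579554e-01]), 'qvel': array([ 9.17797917e-04,  3.19120426e-05, -1.21561661e-04, -7.69240923e-04,
        5.67160758e-04,  1.09735053e-03]), 'joint_efforts': array([ 2.59971684e-04, -3.86625695e+01,  2.37943769e+01,  5.36493748e+00,
       -5.94357174e-03, -5.30253644e-06]), 'eef_pos': array([ 0.13110105, -0.53363337,  0.23037935]), 'ee_rot': array([ 3.77171111e-01, -3.11860634e+00, -2.99027505e-03]), 'contact_force': array([ 1.42564879, -0.01127825,  0.31173429]), 'moment': array([0.01884786, 0.00010611, 0.00457621]), 'gripper_force': 0.0, 'grip_width': 0.08531759490629565}
top [[611.13306699   0.         321.33518595]
 [  0.         611.13306699 236.16182755]
 [  0.           0.           1.        ]] [[ 0.022 -0.998  0.067  0.437]
 [-1.    -0.023 -0.007 -0.102]
 [ 0.008 -0.067 -0.998  1.456]
 [ 0.     0.     0.     1.   ]]
box 0.67 [ 0.48  -0.268  0.195]
box 0.58 [ 0.51  -0.133 -0.004]
lid_hinge 0.55 [ 0.489 -0.232  0.108]
lid_edge 0.67 [ 0.473 -0.317  0.297]
c
[... 907 characters left out ...]
0.245 -0.001]
mug 0.75 [ 0.713  0.254 -0.   ]
spatula 0.61 [0.571 0.372 0.004]
spatula 0.22 [ 0.48  -0.269  0.194]
soap 0.83 [ 0.744 -0.01   0.002]
fruit_bowl 0.73 [ 0.405 -0.575 -0.001]
{'mtx': array([[371.64829954,   0.        , 324.57113165],
       [  0.        , 371.64829954, 239.76541971],
       [  0.        ,   0.        ,   1.        ]]), 'mount': array([[ 1.67156115e-04, -9.65748483e-01, -2.59479940e-01,
         6.64972107e-02],
       [ 9.99999984e-01,  1.43398195e-04,  1.10488399e-04,
         1.34079124e-04],
       [-6.94950488e-05, -2.59479954e-01,  9.65748491e-01,
        -1.41716589e-01],
       [ 0.00000000e+00,  0.00000000e+00,  0.00000000e+00,
         1.00000000e+00]])}
```

View pics/top0.png

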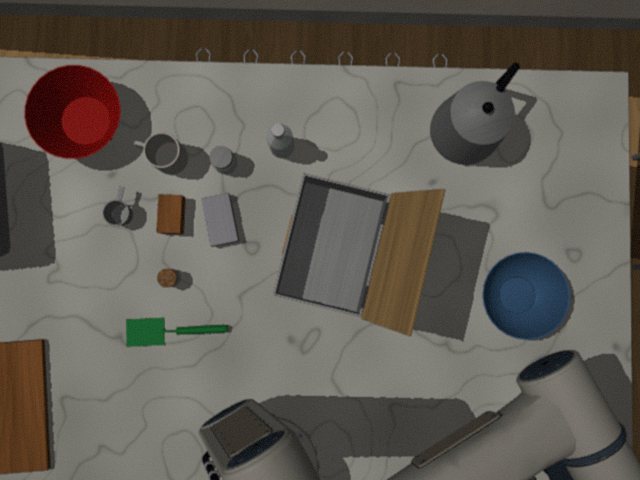

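View pics/scene0.png

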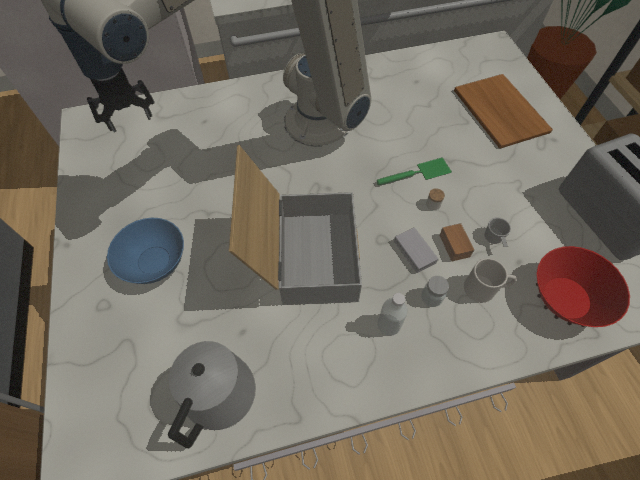

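The pictures show the box at top (330,245) with its lid leaning right. The cup is at (118,213) with its handle pointing up, the jar at (222,158), the tin at (220,218), the tea box at (170,214) and the cork pot at (168,278). No spice tin or salt box shows, though one could be under the lid. Next I'll get orientations.

```bash
cat >> h.py <<'E'
def plane(cam,uv,z):
    K,M=T(cam); uv=np.atleast_2d(uv).astype(float)
    r=np.c_[uv,np.ones(len(uv))]@np.linalg.inv(K).T@M[:3,:3].T
    return M[:3,3]+r*((z-M[2,3])/r[:,2])[:,None]
def top_rect(n,z,cam='top'):
    """footprint of a thing's top face at height z: centre, size, long-axis angle (deg)"""
    K,M=T(cam)
    for r in models.masks_of(cam,n)[:2]:
        v,u=np.nonzero(r['region']); d=D[v,u]
        P=np.c_[(u-K[0,2])/K[0,0]*d,(v-K[1,2])/K[1,1]*d,d]@M[:3,:3].T+M[:3,3]
        P=P[abs(P[:,2]-z)<.008]
        if len(P)<20: print(n,'no top',len(v)); continue
        (c,s,a)=cv2.minAreaRect((P[:,:2]*1000).astype(np.float32))
        if s[0]<s[1]: s=s[::-1]; a+=90
        print(n,round(r['conf'],2),np.round(c,1),np.round(s,1),round(a,1),'zmed',np.median(P[:,2]).round(3))
def look(cam):
    global D
    p,D=imaging.get_image(cam); return p
E
python3 - <<'E'
from h import *
look('top')
for n,z in(('biscuit_tin',.03),('tea_box',.042),('pot',.05),('cup',.048),('jar',.078),('box',.105),('spice_tin',.034),('salt',.036)): top_rect(n,z)
c=plane('top',[(305,175.5),(388,192),(361,313),(275.5,294)],.105); print(c.round(3),c.mean(0))
E
```

```text
biscuit_tin 0.66 [566.7 127.2] [116.2  67.4] 13.1 zmed 0.03
tea_box 0.67 [576.  242.4] [89.2 57.9] 179.6 zmed 0.042
pot 0.71 [427.4 240.2] [43.7 41.3] 91.6 zmed 0.05
pot 0.43 [723.1 257.8] [102.8  77.1] 45.1 zmed 0.05
cup 0.65 [587.1 367.9] [85.2 61.4] 17.1 zmed 0.048
cup 0.49 [710.4 261.1] [100.9  79. ] 108.2 zmed 0.048
jar 0.86 [704.  119.8] [47.9 47.2] 1.9 zmed 0.079
box 0.97 [ 509.7 -137.3] [279.7 205.2] 167.4 zmed 0.106
[[ 0.663 -0.072  0.105]
 [ 0.63  -0.258  0.105]
 [ 0.361 -0.203  0.105]
 [ 0.398 -0.014  0.105]] [ 0.51273939 -0.13668954  0.105     ]
```

{"fn": "apply_moves", "kwargs": {
  "rows": "-1 0 0 -0.8 0.92; -1 0 0 -0.8 0.92; -1 0 0 -0.8 0.92; -1 0 0 0 0",
  "newtons": 40
}}

```text
t: 2.45
eef_pos: [0.1313, -0.5353, 0.3548]
ee_rot: [0.001, 3.139, -0.01]
contact_force: [-0.0, 0.3, 0.2]
grip_width: 0.0854
gripper_force: 0.0
```

{"fn": "apply_moves", "kwargs": {
  "rows": "-1 -0.44 0.9 0 0; -1 -0.44 0.9 0 0; -1 -0.44 0.9 0 0; -1 -0.44 0.9 0 0; -1 -0.44 0.9 0 0"
}}

```text
t: 3.08
eef_pos: [0.2413, -0.3074, 0.3505]
ee_rot: [0.0, -3.141, -0.001]
contact_force: [1.3, 0.8, 0.7]
grip_width: 0.0856
gripper_force: 0.0
```

{"fn": "apply_moves", "kwargs": {
  "rows": "-1 -0.44 0.9 0 0; -1 -0.44 0.9 0 0; -1 -0.44 0.9 0 0; -1 -0.44 0.9 0 0; -1 -0.44 0.9 0 0"
}}

```text
t: 3.7
eef_pos: [0.3512, -0.0824, 0.3507]
ee_rot: [0.001, -3.141, -0.0]
contact_force: [2.4, -0.5, 0.3]
grip_width: 0.0856
gripper_force: 0.0
```

{"fn": "apply_moves", "kwargs": {
  "rows": "-1 -0.44 0.9 0 0; -1 -0.44 0.9 0 0; -1 -0.44 0.9 0 0; -1 -0.44 0.9 0 0; -1 -0.44 0.9 0 0"
}}

```text
t: 4.32
eef_pos: [0.4614, 0.1424, 0.3505]
ee_rot: [0.001, -3.141, 0.001]
contact_force: [-0.1, -1.2, -0.1]
grip_width: 0.0852
gripper_force: 0.0
```

{"fn": "apply_moves", "kwargs": {
  "rows": "-1 -0.45 0.9 0 0; -1 -0.45 0.9 0 0; -1 -0.45 0.9 0 0; -1 -0.45 0.9 0 0; -1 -0.45 0.9 0 0"
}}

```text
t: 4.95
eef_pos: [0.5741, 0.3672, 0.3505]
ee_rot: [0.001, -3.141, 0.001]
contact_force: [1.2, 0.4, 1.6]
grip_width: 0.0852
gripper_force: 0.0
```

{"fn": "apply_moves", "kwargs": {
  "rows": "-1 0 0 1 0; -1 0 0 1 0; -1 0 0 1 0; -1 0 0 1 0; -1 0 0 0 0"
}}

```text
t: 5.58
eef_pos: [0.571, 0.3638, 0.1457]
ee_rot: [0.0, -3.133, 0.011]
contact_force: [0.8, -0.7, 0.4]
grip_width: 0.0852
gripper_force: 0.0
```

Run:
```python
from h import *
s=manip.sense(); p=look('wrist'); K,M=T('wrist')
cv2.imwrite('pics/w1.png',p)
for n in('cup','spatula'):
    for r in models.pinpoint('wrist',n)[:2]: print(n,round(r['conf'],2),w(M,r['position']).round(3))
print(s['eef_pos'])
```

```text
cup 0.71 [0.577 0.37  0.007]
[0.57097174 0.36382875 0.14571098]
```

{"fn": "apply_moves", "kwargs": {
  "rows": "-1 -0.05 0.05 0.9 0; -1 0 0 0.9 0; -1 0 0 0.75 0; -1 0 0 0 0; 1 0 0 0 0"
}}

```text
t: 6.35
eef_pos: [0.5782, 0.3698, 0.0274]
ee_rot: [-0.001, 3.137, 0.005]
contact_force: [0.5, -0.4, 0.5]
grip_width: 0.0696
gripper_force: 0.0
```

{"fn": "apply_moves", "kwargs": {
  "rows": "1 0 0 0 0; 1 0 0 0 0; 1 0 0 0 0; 1 0 0 0 0; 1 0 0 0 0"
}}

```text
t: 6.98
eef_pos: [0.5783, 0.3697, 0.0283]
ee_rot: [-0.001, 3.136, 0.006]
contact_force: [-1.7, -0.6, 5.0]
grip_width: 0.0598
gripper_force: 42.6
```

{"fn": "apply_moves", "kwargs": {
  "rows": "1 0 0 -0.5 0; 1 0 0 -0.9 0; 1 0 0 -0.9 0; 1 0 0 -0.9 0; 1 0 0 -0.8 0",
  "newtons": 60
}}

```text
t: 7.6
eef_pos: [0.5766, 0.3685, 0.2284]
ee_rot: [0.0, 3.138, 0.005]
contact_force: [0.6, 0.4, -0.7]
grip_width: 0.0592
gripper_force: 64.7
```

{"fn": "apply_moves", "kwargs": {
  "rows": "1 0.26 -0.96 0 0; 1 0.26 -0.96 0 0; 1 0.26 -0.96 0 0; 1 0.26 -0.96 0 0; 1 0.26 -0.96 0 0"
}}

```text
t: 8.22
eef_pos: [0.5111, 0.127, 0.2262]
ee_rot: [-0.0, 3.138, 0.003]
contact_force: [0.5, -0.2, -1.9]
grip_width: 0.0593
gripper_force: 49.9
```

{"fn": "apply_moves", "kwargs": {
  "rows": "1 0.26 -0.96 0 0; 1 0.26 -0.96 0 0; 1 0.26 -0.96 0 0; 1 0.26 -0.96 0 0; 1 0.26 -0.96 0 0"
}}

```text
t: 8.85
eef_pos: [0.4461, -0.1131, 0.2261]
ee_rot: [-0.001, 3.137, 0.0]
contact_force: [0.6, -0.3, -1.9]
grip_width: 0.059
gripper_force: 64.5
```

{"fn": "apply_moves", "kwargs": {
  "rows": "1 0 0 1 0; 1 0 0 1 0; 1 0 0 1 0; 1 0 0 0.78 0; 1 0 0 0 0"
}}

```text
t: 9.48
eef_pos: [0.4456, -0.1117, 0.0346]
ee_rot: [-0.0, -3.14, 0.0]
contact_force: [0.2, 0.1, -0.6]
grip_width: 0.0589
gripper_force: 65.8
```

{"fn": "apply_moves", "kwargs": {
  "rows": "-1 0 0 0 0; -1 0 0 0 0; -1 0 0 0 0; -1 0 0 0 0; -1 0 0 -0.5 0"
}}

```text
t: 10.1
eef_pos: [0.4447, -0.1116, 0.0588]
ee_rot: [-0.001, -3.138, -0.0]
contact_force: [0.4, -0.1, 0.7]
grip_width: 0.0856
gripper_force: 0.0
```

{"fn": "apply_moves", "kwargs": {
  "rows": "-1 0 0 -1 0; -1 0 0 -1 0; -1 0 0 -1 0; -1 0 0 -1 0; -1 0 0 0 0"
}}

```text
t: 10.72
eef_pos: [0.4482, -0.112, 0.2641]
ee_rot: [-0.0, 3.133, -0.001]
contact_force: [0.1, -0.0, -0.2]
grip_width: 0.0857
gripper_force: 0.0
```

Run:
```python
from h import *
look('top')
for n,z in(('jar',.078),('cup',.05),('biscuit_tin',.03),('tea_box',.042),('pot',.05)): top_rect(n,z)
print(manip.sense()['eef_pos'])
```

```text
jar 0.69 [704.9 121.5] [49.4 48.4] 160.8 zmed 0.078
jar no top 7576
biscuit_tin 0.96 [566.7 127.2] [116.3  67.5] 13.1 zmed 0.03
biscuit_tin no top 7560
tea_box 0.7 [576.1 242.3] [89.  57.7] 178.8 zmed 0.042
tea_box no top 7626
[ 0.44560331 -0.11163221  0.25856781]
```

{"fn": "apply_moves", "kwargs": {
  "rows": "-1 -0.85 0.78 0 0; -1 -0.85 0.78 0 0; -1 -0.85 0.78 0 0; -1 -0.85 0.78 0 0; -1 -0.85 0.78 0 0"
}}

```text
t: 11.65
eef_pos: [0.6597, 0.0846, 0.2587]
ee_rot: [0.0, -3.14, 0.001]
contact_force: [1.2, -0.8, 1.0]
grip_width: 0.0853
gripper_force: 0.0
```

{"fn": "apply_moves", "kwargs": {
  "rows": "-1 -0.88 0.78 0 0; -1 0 0 0.8 0; -1 0 0 0.8 0; -1 0 0 0 0"
}}

```text
t: 12.15
eef_pos: [0.7004, 0.1219, 0.1744]
ee_rot: [0.0, -3.132, 0.005]
contact_force: [-0.3, -1.2, 0.8]
grip_width: 0.0851
gripper_force: 0.0
```

Run:
```python
from h import *
p=look('wrist'); K,M=T('wrist')
for n in('jar',):
    for r in models.pinpoint('wrist',n)[:2]: print(n,round(r['conf'],2),w(M,r['position']).round(3))
print(manip.sense()['eef_pos'])
```

```text
jar 0.87 [0.71  0.123 0.006]
[0.70308868 0.12194183 0.18081931]
```

Descend to z≈0.04 and grip.

{"fn": "apply_moves", "kwargs": {
  "rows": "-1 -0.06 0 0.95 0; -1 0 0 0.95 0; -1 0 0 0.85 0; -1 0 0 0 0; 1 0 0 0 0"
}}

```text
t: 12.88
eef_pos: [0.708, 0.1226, 0.0462]
ee_rot: [-0.001, 3.136, 0.001]
contact_force: [0.5, 0.5, 1.5]
grip_width: 0.0701
gripper_force: 0.0
```

{"fn": "apply_moves", "kwargs": {
  "rows": "1 0 0 0 0; 1 0 0 0 0; 1 0 0 0 0; 1 0 0 0 0; 1 0 0 0 0"
}}

```text
t: 13.5
eef_pos: [0.7086, 0.1239, 0.0472]
ee_rot: [-0.001, 3.133, 0.005]
contact_force: [0.1, 3.2, 6.8]
grip_width: 0.0506
gripper_force: 62.7
```

{"fn": "apply_moves", "kwargs": {
  "rows": "1 0 0 -0.4 0; 1 0 0 -0.9 0; 1 0 0 -0.9 0; 1 0 0 -0.9 0; 1 0 0 -0.7 0"
}}

```text
t: 14.12
eef_pos: [0.706, 0.1223, 0.2366]
ee_rot: [0.0, 3.137, 0.002]
contact_force: [-0.1, 0.3, -2.1]
grip_width: 0.0502
gripper_force: 62.2
```

{"fn": "apply_moves", "kwargs": {
  "rows": "1 0.42 -0.88 0 0; 1 0.42 -0.88 0 0; 1 0.42 -0.88 0 0; 1 0.42 -0.88 0 0; 1 0.42 -0.88 0 0"
}}

```text
t: 14.75
eef_pos: [0.6, -0.099, 0.234]
ee_rot: [0.0, 3.139, 0.0]
contact_force: [0.3, -0.0, -1.5]
grip_width: 0.05
gripper_force: 62.3
```

{"fn": "apply_moves", "kwargs": {
  "rows": "1 0.42 -0.88 0 0; 1 0 0 0 0"
}}

```text
t: 15.0
eef_pos: [0.5785, -0.1445, 0.2346]
ee_rot: [0.006, 3.139, -0.001]
contact_force: [-0.2, 0.8, -1.9]
grip_width: 0.05
gripper_force: 62.4
```

{"fn": "apply_moves", "kwargs": {
  "rows": "1 0 0 1 0; 1 0 0 1 0; 1 0 0 1 0; 1 0 0 0.55 0; 1 0 0 0 0"
}}

```text
t: 15.62
eef_pos: [0.5797, -0.1411, 0.0544]
ee_rot: [0.001, -3.141, 0.0]
contact_force: [-0.2, 0.2, -1.6]
grip_width: 0.0501
gripper_force: 67.2
```

{"fn": "apply_moves", "kwargs": {
  "rows": "-1 0 0 0 0; -1 0 0 0 0; -1 0 0 0 0; -1 0 0 0 0; -1 0 0 -0.5 0"
}}

```text
t: 16.25
eef_pos: [0.5781, -0.1414, 0.0782]
ee_rot: [-0.001, -3.137, -0.001]
contact_force: [0.7, 0.3, 0.1]
grip_width: 0.0852
gripper_force: 0.0
```

{"fn": "apply_moves", "kwargs": {
  "rows": "-1 0 0 -1 0; -1 0 0 -1 0; -1 0 0 -1 0; -1 0 0 -1 0; -1 0 0 -1 0"
}}

```text
t: 16.88
eef_pos: [0.5793, -0.1417, 0.3317]
ee_rot: [0.0, 3.141, 0.0]
contact_force: [1.5, 0.2, -0.4]
grip_width: 0.0855
gripper_force: 0.0
```

Run:
```python
from h import *
p=look('wrist'); cv2.imwrite('pics/w2.png',p); K,M=T('wrist')
for n in('cup','jar'):
    for r in models.pinpoint('wrist',n)[:2]: print(n,round(r['conf'],2),w(M,r['position']).round(3))
print(manip.sense()['eef_pos'])
```

```text
cup 0.94 [ 0.449 -0.113  0.011]
jar 0.92 [ 0.583 -0.146  0.013]
jar 0.58 [0.571 0.128 0.006]
[ 0.58065907 -0.14196211  0.3333107 ]
```

View pics/w2.png

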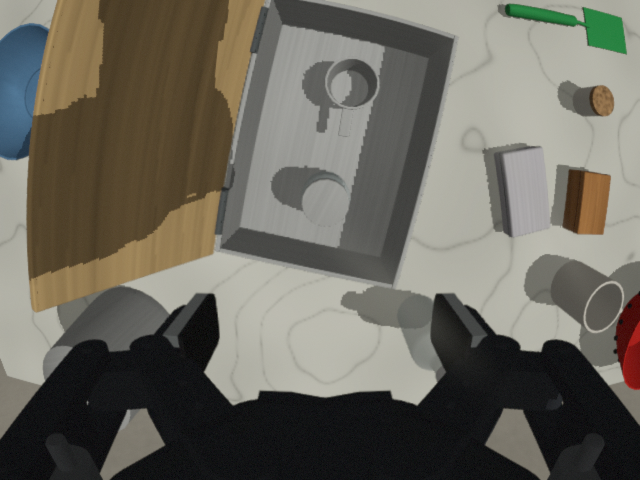

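{"fn": "apply_moves", "kwargs": {
  "rows": "1 0.3 -0.6 -0.6 0; 1 0.42 -0.8 -0.5 0; 1 0.42 -0.8 0 0; 1 0.42 -0.8 0 0; 1 0.42 -0.8 0 0"
}}

```text
t: 17.65
eef_pos: [0.4798, -0.3326, 0.3839]
ee_rot: [0.0, -3.14, -0.002]
contact_force: [1.1, 0.4, -1.0]
grip_width: -0.0001
gripper_force: 0.0
```

{"fn": "apply_moves", "kwargs": {
  "rows": "1 0.42 -0.9 0 0; 1 0 -0.2 0 0; 1 0 0 0.8 0; 1 0 0 0.8 0; 1 0 0 0.9 0"
}}

```text
t: 18.27
eef_pos: [0.4599, -0.386, 0.2581]
ee_rot: [0.001, -3.142, -0.001]
contact_force: [0.6, -0.1, 0.4]
grip_width: 0.0002
gripper_force: 0.0
```

Run:
```python
from h import *
look('scene');K,M=T('scene')
for n in('lid_edge','spice_tin','salt'):
    for r in models.pinpoint('scene',n)[:2]: print(n,round(r['conf'],2),w(M,r['position']).round(3))
print(manip.sense()['eef_pos'],manip.sense()['grip_width'])
```

```text
lid_edge 0.67 [ 0.47  -0.305  0.295]
salt 0.41 [ 0.477 -0.27   0.19 ]
[ 0.45977649 -0.38655626  0.260307  ] -0.00026029823946358097
```

Push in direction (+0.213, +0.977).

{"fn": "apply_moves", "kwargs": {
  "rows": "1 -0.08 0.36 0 0; 1 -0.08 0.36 0 0; 1 -0.08 0.36 0 0; 1 -0.08 0.36 0 0; 1 -0.08 0.36 0 0"
}}

```text
t: 19.1
eef_pos: [0.4797, -0.3011, 0.2687]
ee_rot: [0.001, 3.134, -0.024]
contact_force: [-11.6, -8.8, 36.5]
grip_width: 0.0002
gripper_force: 19.9
```

{"fn": "apply_moves", "kwargs": {
  "rows": "1 -0.08 0.36 0 0; 1 -0.08 0.36 0 0; 1 -0.08 0.36 0 0; 1 -0.08 0.36 0 0; 1 -0.08 0.36 0 0"
}}

```text
t: 19.73
eef_pos: [0.5005, -0.2054, 0.2629]
ee_rot: [-0.001, 3.135, -0.001]
contact_force: [0.3, -0.1, -1.1]
grip_width: -0.0
gripper_force: 0.0
```

{"fn": "apply_moves", "kwargs": {
  "rows": "1 0 0 0 0; 1 0 0 -0.7 0; 1 0 0 -0.7 0; 1 0 0 0 0; 1 0 0 0 0"
}}

```text
t: 20.35
eef_pos: [0.4995, -0.2064, 0.3285]
ee_rot: [-0.0, -3.139, -0.001]
contact_force: [0.4, -0.1, -0.6]
grip_width: 0.0001
gripper_force: 0.0
```

Run:
```python
from h import *
for c in('scene','top'):
    p=look(c);K,M=T(c); cv2.imwrite(f'pics/{c}2.png',p)
    for n in('lid_edge','lid_top','biscuit_tin','tea_box','pot','spice_tin','salt'):
        for r in models.pinpoint(c,n)[:2]: print(c,n,round(r['conf'],2),w(M,r['position']).round(3))
print(manip.sense()['eef_pos'])
```

```text
scene lid_edge 0.66 [ 0.534 -0.021  0.107]
scene lid_top 0.69 [ 0.509 -0.128  0.113]
scene biscuit_tin 0.97 [0.56  0.13  0.003]
scene tea_box 0.68 [0.575 0.25  0.004]
scene pot 0.76 [ 0.426  0.247 -0.   ]
scene spice_tin 0.33 [ 0.513 -0.132  0.002]
top lid_top 0.59 [ 0.511 -0.131  0.113]
top biscuit_tin 0.98 [0.566 0.13  0.003]
top tea_box 0.65 [0.577 0.247 0.002]
top pot 0.66 [0.432 0.241 0.005]
[ 0.49971895 -0.20662838  0.32980911]
```

View pics/scene2.png

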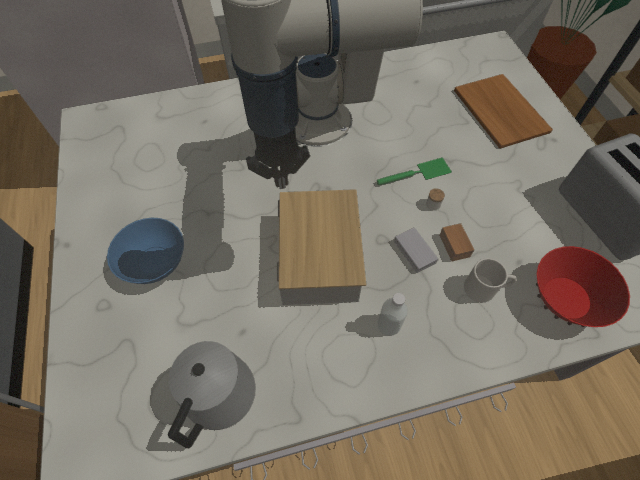

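{"fn": "apply_moves", "kwargs": {
  "rows": "-1 -0.19 0.95 0 0; -1 -0.19 0.95 0 0; -1 -0.19 0.95 0 0; -1 -0.19 0.95 0 0; -1 -0.19 0.95 0 0"
}}

```text
t: 21.78
eef_pos: [0.5473, 0.0324, 0.33]
ee_rot: [0.0, 3.141, 0.0]
contact_force: [1.3, -0.6, 0.2]
grip_width: 0.0854
gripper_force: 0.0
```

{"fn": "apply_moves", "kwargs": {
  "rows": "-1 -0.19 0.95 0 0; -1 -0.19 0.96 0 0; -1 0 0 0.8 -0.9; -1 0 0 0.8 -0.9; -1 0 0 0.8 -0.8"
}}

```text
t: 22.4
eef_pos: [0.5661, 0.1266, 0.2085]
ee_rot: [-0.36, 3.121, 0.0]
contact_force: [-0.3, 1.2, -0.8]
grip_width: 0.0855
gripper_force: 0.0
```

{"fn": "apply_moves", "kwargs": {
  "rows": "-1 0 0 0 0"
}}

```text
t: 22.52
eef_pos: [0.5643, 0.1257, 0.2068]
ee_rot: [0.354, -3.115, 0.003]
contact_force: [0.5, 0.3, 1.0]
grip_width: 0.0854
gripper_force: 0.0
```

Run:
```python
from h import *
p=look('wrist'); K,M=T('wrist')
for r in models.pinpoint('wrist','biscuit_tin')[:2]: print(round(r['conf'],2),w(M,r['position']).round(3))
s=manip.sense();print(s['eef_pos'],R.from_rotvec(s['ee_rot']).as_matrix()[:2,1])
```

```text
0.6 [0.568 0.129 0.003]
[0.56696129 0.12627044 0.21139311] [-0.22363828  0.97467196]
```

{"fn": "apply_moves", "kwargs": {
  "rows": "-1 0 0.03 0.95 0; -1 0 0 0.95 0; -1 0 0 0.95 0; -1 0 0 0.95 0; -1 0 0 0.3 0"
}}

```text
t: 23.25
eef_pos: [0.566, 0.1277, 0.0041]
ee_rot: [0.354, -3.12, 0.001]
contact_force: [-0.2, 0.9, -0.2]
grip_width: 0.0854
gripper_force: 0.0
```

{"fn": "apply_moves", "kwargs": {
  "rows": "-1 0 0 0 0; 1 0 0 0 0; 1 0 0 0 0; 1 0 0 0 0; 1 0 0 0 0",
  "newtons": 80
}}

```text
t: 23.88
eef_pos: [0.5682, 0.1288, 0.0081]
ee_rot: [-0.356, 3.115, 0.002]
contact_force: [-0.2, 1.0, 5.9]
grip_width: 0.0641
gripper_force: 90.5
```

{"fn": "apply_moves", "kwargs": {
  "rows": "1 0 0 0 0; 1 0 0 0 0"
}}

```text
t: 24.12
eef_pos: [0.5682, 0.1289, 0.0081]
ee_rot: [-0.356, 3.115, 0.002]
contact_force: [-0.4, 0.7, 6.5]
grip_width: 0.0643
gripper_force: 90.5
```

{"fn": "apply_moves", "kwargs": {
  "rows": "1 0 0 -0.4 0; 1 0 0 -0.9 0; 1 0 0 -0.9 0.9; 1 0 0 -0.9 0.9; 1 0 0 -0.9 0.8"
}}

```text
t: 24.75
eef_pos: [0.5656, 0.1278, 0.2077]
ee_rot: [0.004, 3.14, 0.002]
contact_force: [0.5, -0.3, -1.7]
grip_width: 0.0643
gripper_force: 89.3
```

{"fn": "apply_moves", "kwargs": {
  "rows": "1 0.19 -0.88 0 0; 1 0.19 -0.88 0 0; 1 0.19 -0.88 0 0; 1 0.19 -0.88 0 0; 1 0.19 -0.88 0 0"
}}

```text
t: 25.38
eef_pos: [0.5179, -0.0934, 0.2062]
ee_rot: [0.0, 3.14, 0.001]
contact_force: [0.3, -0.8, -2.8]
grip_width: 0.0643
gripper_force: 89.3
```

{"fn": "apply_moves", "kwargs": {
  "rows": "1 0.19 -0.88 0 0; 1 0 0 0 0; 1 0 0 0 0"
}}

```text
t: 25.75
eef_pos: [0.5089, -0.136, 0.2056]
ee_rot: [0.001, 3.14, 0.001]
contact_force: [-0.0, 0.2, -1.8]
grip_width: 0.064
gripper_force: 89.4
```

{"fn": "apply_moves", "kwargs": {
  "rows": "1 0 0 0.8 0; 1 0 0 0.55 0; 1 0 0 0.2 0; 1 0 0 0.1 0; 1 0 0 0 0"
}}

```text
t: 26.38
eef_pos: [0.5095, -0.136, 0.1231]
ee_rot: [-0.001, 3.14, -0.0]
contact_force: [-1.6, 0.1, -2.3]
grip_width: 0.0639
gripper_force: 89.3
```

{"fn": "apply_moves", "kwargs": {
  "rows": "1 0 0 0.04 0; 1 0 0 0 0; -1 0 0 0 0; -1 0 0 0 0; -1 0 0 0 0"
}}

```text
t: 27.0
eef_pos: [0.5089, -0.1363, 0.1205]
ee_rot: [0.0, 3.141, -0.0]
contact_force: [0.4, 0.5, 0.0]
grip_width: 0.0857
gripper_force: 0.0
```

{"fn": "apply_moves", "kwargs": {
  "rows": "-1 0 0 -0.6 0; -1 0 0 -1 0; -1 0 0 -1 0; -1 0 0 -1 0; -1 0 0 0 0"
}}

```text
t: 27.62
eef_pos: [0.5106, -0.1367, 0.3049]
ee_rot: [0.0, 3.133, -0.002]
contact_force: [0.0, -0.0, -0.3]
grip_width: 0.0856
gripper_force: 0.0
```

Run:
```python
from h import *
p=look('wrist'); K,M=T('wrist')
for n in('biscuit_tin','tea_box','pot','lid_top'):
  for r in models.pinpoint('wrist',n)[:2]: print(n,round(r['conf'],2),w(M,r['position']).round(3))
look('top')
for n,z in(('biscuit_tin',.143),('tea_box',.042),('pot',.05)): top_rect(n,z)
print(manip.sense()['eef_pos'])
```

```text
biscuit_tin 0.82 [ 0.506 -0.136  0.113]
tea_box 0.65 [ 0.575  0.25  -0.008]
pot 0.57 [ 0.422  0.244 -0.004]
biscuit_tin 0.78 [ 466. -139.] [62.6 30. ] 91.0 zmed 0.144
tea_box 0.69 [576.7 256.2] [87.2 29.5] 178.3 zmed 0.042
pot 0.67 [427.5 240.3] [45.6 41.2] 91.0 zmed 0.05
[ 0.50863601 -0.13620143  0.2996114 ]
```

{"fn": "apply_moves", "kwargs": {
  "rows": "-1 -0.17 0.95 0 0; -1 -0.17 0.95 0 0; -1 -0.17 0.95 0 0; -1 -0.17 0.95 0 0; -1 -0.17 0.95 0 0"
}}

```text
t: 28.7
eef_pos: [0.5514, 0.1028, 0.3001]
ee_rot: [0.0, -3.141, 0.0]
contact_force: [0.2, 0.9, -0.3]
grip_width: 0.0857
gripper_force: 0.0
```

{"fn": "apply_moves", "kwargs": {
  "rows": "-1 -0.17 0.95 0 0; -1 -0.17 0.95 0 0; -1 -0.17 0.93 0 0; -1 0 0 0.9 0; -1 0 0 0.9 0"
}}

```text
t: 29.32
eef_pos: [0.5769, 0.2438, 0.2087]
ee_rot: [-0.002, 3.141, 0.0]
contact_force: [-0.1, 0.4, -0.2]
grip_width: 0.0852
gripper_force: 0.0
```

{"fn": "apply_moves", "kwargs": {
  "rows": "-1 0 0 0 0"
}}

```text
t: 29.45
eef_pos: [0.5747, 0.2418, 0.2061]
ee_rot: [0.0, -3.134, 0.007]
contact_force: [0.5, -0.5, 1.0]
grip_width: 0.0856
gripper_force: 0.0
```

Run:
```python
from h import *
p=look('wrist'); K,M=T('wrist')
for r in models.pinpoint('wrist','tea_box')[:2]: print(round(r['conf'],2),w(M,r['position']).round(3))
s=manip.sense();print(s['eef_pos'],R.from_rotvec(s['ee_rot']).as_matrix()[:2,1])
```

```text
0.78 [ 0.58   0.247 -0.002]
[0.57768207 0.24266363 0.2119172 ] [4.7790094e-05 9.9999996e-01]
```

Descend to z≈0.012 and grip.

{"fn": "apply_moves", "kwargs": {
  "rows": "-1 0 0.04 0.95 0; -1 0 0 0.95 0; -1 0 0 0.95 0; -1 0 0 0.95 0; -1 0 0 0.15 0"
}}

```text
t: 30.18
eef_pos: [0.5768, 0.2445, 0.012]
ee_rot: [-0.0, -3.14, 0.002]
contact_force: [0.3, 0.5, 0.2]
grip_width: 0.0854
gripper_force: 0.0
```

{"fn": "apply_moves", "kwargs": {
  "rows": "-1 0 0 0 0; 1 0 0 0 0; 1 0 0 0 0; 1 0 0 0 0; 1 0 0 0 0"
}}

```text
t: 30.8
eef_pos: [0.5785, 0.2459, 0.0156]
ee_rot: [-0.001, 3.137, 0.004]
contact_force: [-1.5, 0.5, 6.1]
grip_width: 0.0548
gripper_force: 87.0
```

{"fn": "apply_moves", "kwargs": {
  "rows": "1 0 0 0 0; 1 0 0 0 0"
}}

```text
t: 31.05
eef_pos: [0.5785, 0.2459, 0.0156]
ee_rot: [-0.001, 3.137, 0.004]
contact_force: [-1.3, 1.0, 5.9]
grip_width: 0.0547
gripper_force: 87.0
```

{"fn": "apply_moves", "kwargs": {
  "rows": "1 0 0 -0.4 0; 1 0 0 -0.95 0; 1 0 0 -0.95 0; 1 0 0 -0.95 0; 1 0 0 -0.95 0"
}}

```text
t: 31.68
eef_pos: [0.5764, 0.2447, 0.2248]
ee_rot: [0.0, 3.142, 0.001]
contact_force: [0.6, 0.5, -2.2]
grip_width: 0.0545
gripper_force: 85.7
```

{"fn": "apply_moves", "kwargs": {
  "rows": "1 0.17 -0.95 0 0; 1 0.17 -0.95 0 0; 1 0.17 -0.95 0 0; 1 0.17 -0.95 0 0; 1 0.17 -0.95 0 0"
}}

```text
t: 32.3
eef_pos: [0.5335, 0.0059, 0.2232]
ee_rot: [-0.0, 3.141, 0.001]
contact_force: [0.4, 0.2, -2.4]
grip_width: 0.0546
gripper_force: 85.8
```

{"fn": "apply_moves", "kwargs": {
  "rows": "1 0.17 -0.95 0 0; 1 0.17 -0.95 0 0; 1 0.17 -0.95 0 0; 1 0 0 0 0; 1 0 0 0 0"
}}

```text
t: 32.92
eef_pos: [0.5086, -0.1351, 0.223]
ee_rot: [0.001, 3.141, 0.001]
contact_force: [-0.4, -0.2, -2.1]
grip_width: 0.0546
gripper_force: 85.9
```

Run:
```python
from h import *
p=look('scene'); K,M=T('scene')
for n in('biscuit_tin','tea_box'):
  for r in models.pinpoint('scene',n)[:2]: print(n,round(r['conf'],2),w(M,r['position']).round(3))
s=manip.sense();print(s['eef_pos'],s['grip_width'])
```

```text
biscuit_tin 0.59 [ 0.503 -0.134  0.113]
biscuit_tin 0.48 [ 0.514 -0.131  0.003]
tea_box 0.75 [ 0.506 -0.134  0.211]
[ 0.50903748 -0.13428227  0.22286639] 0.0545790928505805
```

{"fn": "apply_moves", "kwargs": {
  "rows": "1 0 -0.02 0.6 0; 1 0 0 0.45 0; 1 0 0 0.15 0; 1 0 0 0.07 0; 1 0 0 0 0"
}}

```text
t: 33.7
eef_pos: [0.5094, -0.136, 0.16]
ee_rot: [-0.001, 3.14, -0.0]
contact_force: [0.6, 0.2, -2.6]
grip_width: 0.0546
gripper_force: 85.8
```

{"fn": "apply_moves", "kwargs": {
  "rows": "1 0 0 0 0; -1 0 0 0 0; -1 0 0 0 0; -1 0 0 0 0"
}}

```text
t: 34.2
eef_pos: [0.5091, -0.1363, 0.1597]
ee_rot: [0.0, 3.141, -0.0]
contact_force: [-0.0, -0.2, -0.0]
grip_width: 0.0854
gripper_force: 0.0
```

{"fn": "apply_moves", "kwargs": {
  "rows": "-1 0 0 -0.6 0; -1 0 0 -1 0; -1 0 0 -1 0; -1 0 0 -0.6 0; -1 0 0 0 0"
}}

```text
t: 34.83
eef_pos: [0.5099, -0.1365, 0.3221]
ee_rot: [0.0, 3.136, -0.001]
contact_force: [0.4, -0.2, -0.1]
grip_width: 0.0856
gripper_force: 0.0
```

Run:
```python
from h import *
p=look('wrist'); K,M=T('wrist')
for n in('biscuit_tin','tea_box','pot','lid_top'):
  for r in models.pinpoint('wrist',n)[:2]: print(n,round(r['conf'],2),w(M,r['position']).round(3))
look('top')
for n,z in(('tea_box',.185),('pot',.05)): top_rect(n,z)
print(manip.sense()['eef_pos'])
```

```text
pot 0.9 [ 0.422  0.244 -0.001]
tea_box 0.71 [ 470.1 -138.6] [55.7 15.5] 85.3 zmed 0.185
pot 0.65 [428.6 238.9] [42.4 39. ] 91.2 zmed 0.05
[ 0.50862072 -0.13618665  0.31860345]
```

{"fn": "apply_moves", "kwargs": {
  "rows": "-1 0.2 0.94 0 0; -1 0.2 0.94 0 0; -1 0.2 0.94 0 0; -1 0.2 0.94 0 0; -1 0.2 0.94 0 0"
}}

```text
t: 35.85
eef_pos: [0.4582, 0.1002, 0.3191]
ee_rot: [-0.0, -3.141, 0.0]
contact_force: [1.1, 0.1, 0.9]
grip_width: 0.0854
gripper_force: 0.0
```

{"fn": "apply_moves", "kwargs": {
  "rows": "-1 0.2 0.94 0 0; -1 0.2 0.94 0 0; -1 0.22 0.94 0 0; -1 0 0 1 0; -1 0 0 1 0"
}}

```text
t: 36.48
eef_pos: [0.4276, 0.2406, 0.2179]
ee_rot: [-0.002, 3.141, 0.001]
contact_force: [0.4, 0.2, -0.2]
grip_width: 0.0857
gripper_force: 0.0
```

{"fn": "apply_moves", "kwargs": {
  "rows": "-1 0 0 0.2 0; -1 0 0 0 0"
}}

```text
t: 36.72
eef_pos: [0.4285, 0.2398, 0.2103]
ee_rot: [0.0, 3.141, -0.001]
contact_force: [-0.1, -0.2, 0.2]
grip_width: 0.0856
gripper_force: 0.0
```

Run:
```python
from h import *
p=look('wrist'); K,M=T('wrist'); cv2.imwrite('pics/w3.png',p)
for n in('biscuit_tin','tea_box','pot','salt','spice_tin'):
  for r in models.pinpoint('wrist',n)[:2]: print(n,round(r['conf'],2),w(M,r['position']).round(3))
s=manip.sense();print(s['eef_pos'])
look('top')
for n,z in(('biscuit_tin',.143),('tea_box',.185)): top_rect(n,z)
```

```text
pot 0.8 [0.425 0.245 0.   ]
[0.42848348 0.24021553 0.21057399]
biscuit_tin 0.66 [ 508.3 -139.3] [114.7  64.9] 1.3 zmed 0.143
tea_box 0.64 [ 507.6 -139. ] [90.2 56. ] 178.8 zmed 0.186
```

View pics/w3.png

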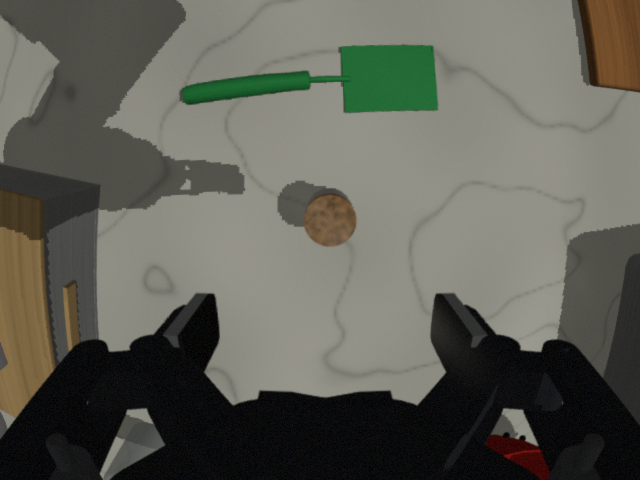

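The pot stands upright at (330,220), between the fingers, and the tin and tea box are aligned on the lid.

{"fn": "apply_moves", "kwargs": {
  "rows": "-1 0.03 0.03 0.95 0; -1 0 0 0.95 0; -1 0 0 0.95 0; -1 0 0 0.9 0; -1 0 0 0 0"
}}

```text
t: 37.8
eef_pos: [0.4245, 0.2394, 0.0193]
ee_rot: [-0.001, -3.136, 0.008]
contact_force: [-0.6, -0.4, 0.2]
grip_width: 0.0854
gripper_force: 0.0
```

{"fn": "apply_moves", "kwargs": {
  "rows": "1 0 0 0 0; 1 0 0 0 0; 1 0 0 0 0; 1 0 0 0 0; 1 0 0 0 0"
}}

```text
t: 38.42
eef_pos: [0.4279, 0.2427, 0.0242]
ee_rot: [-0.001, 3.138, 0.005]
contact_force: [-0.5, 1.0, 7.1]
grip_width: 0.0418
gripper_force: 80.7
```

{"fn": "apply_moves", "kwargs": {
  "rows": "1 0 0 0 0; 1 0 0 0 0"
}}

```text
t: 38.67
eef_pos: [0.4279, 0.2427, 0.0242]
ee_rot: [-0.001, 3.138, 0.005]
contact_force: [-0.2, -0.2, 6.2]
grip_width: 0.0421
gripper_force: 80.7
```

{"fn": "apply_moves", "kwargs": {
  "rows": "1 0 0 -0.5 0; 1 0 0 -1 0; 1 0 0 -1 0; 1 0 0 -1 0; 1 0 0 -1 0"
}}

```text
t: 39.3
eef_pos: [0.426, 0.2411, 0.2495]
ee_rot: [0.0, 3.141, 0.002]
contact_force: [1.1, 0.7, -1.8]
grip_width: 0.0418
gripper_force: 81.2
```

{"fn": "apply_moves", "kwargs": {
  "rows": "1 0 0 -0.6 0; 1 0 0 0 0"
}}

```text
t: 39.55
eef_pos: [0.4272, 0.2419, 0.2802]
ee_rot: [0.0, 3.137, 0.007]
contact_force: [0.2, -0.4, -1.1]
grip_width: 0.0422
gripper_force: 81.2
```

{"fn": "apply_moves", "kwargs": {
  "rows": "1 -0.2 -0.95 0 0; 1 -0.2 -0.95 0 0; 1 -0.2 -0.95 0 0; 1 -0.2 -0.95 0 0; 1 -0.2 -0.95 0 0"
}}

```text
t: 40.17
eef_pos: [0.4757, 0.0023, 0.276]
ee_rot: [0.0, -3.14, -0.0]
contact_force: [1.2, 0.7, -1.6]
grip_width: 0.0417
gripper_force: 81.5
```

{"fn": "apply_moves", "kwargs": {
  "rows": "1 -0.2 -0.95 0 0; 1 -0.2 -0.95 0 0; 1 -0.2 -0.95 0 0; 1 0 0 0 0; 1 0 0 0 0"
}}

```text
t: 40.8
eef_pos: [0.5058, -0.1385, 0.276]
ee_rot: [-0.001, -3.14, -0.001]
contact_force: [-1.2, -0.3, -1.4]
grip_width: 0.0424
gripper_force: 81.6
```

Run:
```python
from h import *
p=look('scene'); K,M=T('scene'); cv2.imwrite('pics/s4.png',p[100:400,150:550])
for n in('tea_box','pot'):
  for r in models.pinpoint('scene',n)[:2]: print(n,round(r['conf'],2),w(M,r['position']).round(3))
s=manip.sense();print(s['eef_pos'],s['grip_width'])
```

```text
tea_box 0.63 [ 0.508 -0.134  0.145]
tea_box 0.6 [ 0.505 -0.137  0.115]
pot 0.72 [ 0.504 -0.138  0.253]
[ 0.50616713 -0.13776533  0.27675824] 0.04195401822857752
```

View pics/s4.png

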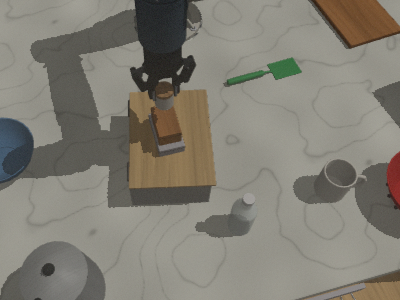

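The pot is held upright (crop 165,95) over the tin and tea box, bottom 0.253, and must go down 66 mm.

{"fn": "apply_moves", "kwargs": {
  "rows": "1 -0.04 0 0.6 0; 1 0 0 0.4 0; 1 0 0 0.2 0; 1 0 0 0.12 0; 1 0 0 0 0"
}}

```text
t: 41.58
eef_pos: [0.5085, -0.1385, 0.2111]
ee_rot: [-0.001, 3.141, -0.0]
contact_force: [0.2, 0.8, -0.8]
grip_width: 0.0421
gripper_force: 81.6
```

{"fn": "apply_moves", "kwargs": {
  "rows": "1 0 0 0 0; 1 0 0 0 0"
}}

```text
t: 41.82
eef_pos: [0.5087, -0.1387, 0.2113]
ee_rot: [0.0, 3.141, -0.0]
contact_force: [-0.4, 0.5, -1.8]
grip_width: 0.0418
gripper_force: 81.6
```

{"fn": "apply_moves", "kwargs": {
  "rows": "1 0 0 0.04 0; 1 0 0 0 0; -1 0 0 0 0; -1 0 0 0 0; -1 0 0 0 0"
}}

```text
t: 42.45
eef_pos: [0.5084, -0.1387, 0.2088]
ee_rot: [-0.0, -3.142, 0.0]
contact_force: [0.1, -0.7, -0.4]
grip_width: 0.0855
gripper_force: 0.0
```

{"fn": "apply_moves", "kwargs": {
  "rows": "-1 0 0 0 0; -1 0 0 -0.4 0; -1 0 0 -0.7 0; -1 0 0 -0.8 0; -1 0 0 -0.6 0"
}}

```text
t: 43.08
eef_pos: [0.5085, -0.1388, 0.3357]
ee_rot: [0.0, 3.14, -0.0]
contact_force: [-0.6, 0.5, 0.3]
grip_width: 0.0853
gripper_force: 0.0
```

{"fn": "apply_moves", "kwargs": {
  "rows": "-1 0.5 0.8 0 0; -1 0.5 0.8 0 0; -1 0.5 0.8 0 0; -1 0.5 0.8 0 0; -1 0 0 0 0"
}}

```text
t: 43.7
eef_pos: [0.4073, 0.0232, 0.3345]
ee_rot: [-0.007, 3.14, 0.002]
contact_force: [-0.2, -1.1, 0.6]
grip_width: 0.0848
gripper_force: 0.0
```

{"fn": "apply_moves", "kwargs": {
  "rows": "-1 0.2 0.9 0 0; -1 0.2 0.9 0 0; -1 0.2 0.9 0 0; -1 0 0 0 0; -1 0 0 0 0"
}}

```text
t: 44.32
eef_pos: [0.3787, 0.156, 0.3338]
ee_rot: [0.0, 3.142, -0.001]
contact_force: [0.3, -1.4, 0.4]
grip_width: 0.0853
gripper_force: 0.0
```

Run:
```python
from h import *
p=look('scene'); cv2.imwrite('pics/s5.png',p)
look('top')
for n,z in(('biscuit_tin',.143),('tea_box',.185),('pot',.235)): top_rect(n,z)
s=manip.sense();print(s['eef_pos'],s['t'])
```

```text
biscuit_tin 0.58 [ 508.4 -139.2] [114.9  65. ] 1.1 zmed 0.144
tea_box 0.68 [ 507.6 -138.6] [90.  55.3] 179.3 zmed 0.186
pot 0.64 [ 509.3 -141.4] [42.6 42.2] 0.7 zmed 0.236
[0.37866038 0.15555913 0.33389032] 44.575
```

View pics/s5.png

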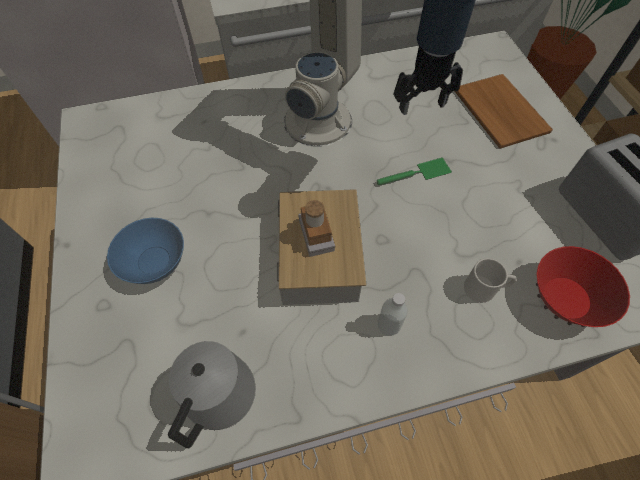

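The pile stands centred at (315,225), nothing else from the list is left on the counter, and the bystanders haven't moved.

```bash
python3 -c "
from h import *
print(workorder.sign_off())"
```

```text
the job is handed in; nothing more can be done
None
```

The cup and jar are in the box with the lid shut, and the flat tin, tea box and pot are piled centred on it (centres within about 3 mm); the spice tin and salt box were not in the scene. I've handed the job in at about 45 s of robot time; sign-off returned no verdict.

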